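Tap a guide bush square into a mould plate

TASK

Take the aluminium drift with the red grip out of its wooden stand and use its tip to drive the brass bush home into the mould plate: press on its flange a little at a time, now here, now opposite, round the rim, so that it goes in square and never cocks by more than about 5 degrees. When the flange lies flat on the plate all round, prove that it is solid: bear down on it with about 20 N for half a second, first on the side nearest the robot, then on the far side, and never push with more than 25 N. Then stand the drift back upright in its stand; touch the bush with nothing but the drift, and leave the mould insert, the oil bottle and the felt bob where they are.

Things in the scene. Friction and masses are not known exactly. Their poses are not given: they have to be found in the camera images.
- bush: Brass flanged guide bush, started upright in the bore of the plate and held there by friction. Flange 64 mm outside, 40 mm inside diameter, 4 mm thick; barrel 51 mm in diameter, 20 mm long below the flange. Origin at the centre of the flange's underside, z up along its axis. The flange starts 6 to 9 mm above the plate. Do not pull it out
- bush_seat (a point): centre of the flange's underside, axes as the bush; coincides with bore_mouth when the bush is home. A push on one side of the flange lowers that side and tips the bush, the far side stays or rises a little; it gives way at about 6 to 13 N and slides on at that force, without springing back, until the flange meets the plate's face there and is solid
- bush_top (a point): centre of the flange's top face, 4 mm above bush_seat; the drift may press anywhere on the flange 22 to 30 mm from this centre, about 26 mm is best
- plate: Steel mould plate 110 x 110 mm, fixed to the bench, its top face at an unknown height of 38 to 48 mm above the bench, with a bore of 54 mm in its middle; origin 48 mm below the centre of its top face; its -x side faces the robot, turned by up to 20 degrees
- bore_mouth (a point): centre of the bore in the plate's top face, axes as the plate; a push at the near side has its tip more than 12 mm to -x of this point, one at the far side more than 12 mm to +x. The top face outside the flange is bare and may be touched with the drift to feel its height
- stand: Wooden stand, a block 70 x 70 x 45 mm on a foot 84 x 84 x 6 mm, fixed to the bench, with an upright hole of 21 mm right through; origin at the centre of its underside
- stand_hole (a point): centre of the hole's mouth, in the stand's top face 45 mm above the bench
- drift: Drift 85 mm long, 0.1 kg, standing in the stand's hole. From the bottom up: aluminium shank 12 mm in diameter, 40 mm long, flat tip; aluminium collar 34 mm in diameter, 5 mm thick, resting on the stand's top face; red grip 16 mm in diameter, 40 mm long. Origin at the centre of the tip, z up along the drift. Grip the red part with the fingertips close above the collar, which backs them under load
- drift_tip (a point): centre of the flat lower tip, the drift's origin
- drift_grip (a point): middle of the red grip, 65 mm above the tip
- mould_insert_0: loose bright machined steel block 34 x 46 x 24 mm, bystander; origin under its centre
- oil_bottle: loose white squeeze bottle with a thin spout, 30 x 50 x 84 mm, bystander; origin under its centre
- felt_bob_0: loose grey-green felt bob, 22 mm in diameter, with its 48 mm high shank up, bystander; origin under its centre
Things that resemble listed ones, but are neither listed nor needed, are in the scene too. Of the things shaped like the bush, the brass one is meant. What is shaped like the drift but purple is not meant.

How it is judged:
On the way, in this order (a step that is already met when the one before it is completed fails the run):
1. the drift is lifted out of the stand while the bush is still proud (z of drift_tip in the frame of stand_hole above 0.01 m and z of bush_seat in the frame of bore_mouth above 0.004 m), for 0.1 s.
2. with the bush home and square, the drift bears on its near side with more than 17 N for 0.3 s (contact force between drift and bush above 17 N and x of drift_tip in the frame of bore_mouth below -0.012 m and z of bush_seat in the frame of bore_mouth below 0.0015 m and angle between bush_top's own z axis and vertical below 0.03 rad), for 0.3 s.
3. then likewise on its far side (contact force between drift and bush above 17 N and x of drift_tip in the frame of bore_mouth above 0.012 m and z of bush_seat in the frame of bore_mouth below 0.0015 m and angle between bush_top's own z axis and vertical below 0.03 rad), for 0.3 s.
At the end, for the whole second after the job is handed in: The bush's flange lies on the plate (within 1.5 mm at its centre, tilted less than 0.03 rad); the drift stands at rest and upright (within 0.1 rad) in the hole of its stand, its collar on the stand's top face (within 4 mm) (z of bush_seat in the frame of bore_mouth below 0.0015 m and angle between bush_top's own z axis and vertical below 0.03 rad and angle between drift's own z axis and vertical below 0.1 rad and horizontal distance between drift_tip and stand_hole below 0.009 m and z of drift_tip in the frame of stand_hole below -0.036 m and linear speed of drift below 0.02 m/s); the robot touches nothing.
It fails at once if the bush cocks by more than 0.10 rad (6 degrees) (angle between bush_top's own z axis and vertical above 0.1 rad).
It fails at once if the drift bears on the bush with more than 28 N (contact force between drift and bush above 28 N).
It fails at once if the gripper touches the bush (contact force between any of the fingers, the arm and bush above 1 N).
It fails at once if a bystander is moved by more than 20 mm (distance of any of mould_insert_0, oil_bottle, felt_bob_0 from where it was at the start of the episode above 0.02 m).
It also fails if it takes over 72 s, if anything falls off the work surface, if the arm or the gripper's body presses on something with over 40 N, if the wrist force passes 120 N, or if a joint passes its speed limit or range.

ROBOT

A 7-joint arm with a two-finger parallel gripper is mounted at the origin on a cart in front of the work surface, level with it; the furniture and walls round the work are solid. World frame = base frame: x ahead of the robot, y to its left, z up, the work surface at z = 0. Lengths are in m, angles in rad, forces in N, time in s.
With the tool pointing down it reaches from about 0.425 to 0.95 m from the base axis. Payload 4.7 kg.
Tool frame: the origin (TCP) lies on the mounting face of the last link; the fingertips stand 182 mm ahead of it and the grasp point (between the pads) lies 164 mm ahead of it; z points along the fingers, y is the line along which they close (so a half turn about z gives the same grasp; the last joint's range is limited). The gripper opens to 87 mm and grips with 3 to 60 N. Pads are 19 mm wide; open, the fingers measure 117 mm over their backs; the gripper's body (75 mm by 190 mm) begins 51 mm behind the grasp point.
Start: joints at [-1.269, 0.469, -0.049, 1.532, 0.024, 1.141, -0.082], TCP at [0.219, 0.638, 0.405] pointing down, gripper open.
Joint ranges: [-2.59, 2.59], [-0.33, 1.99], [-1.39, 1.29], [0.1, 2.45], [-1.04, 4.18], [0.21, 1.99], [-2.66, 2.66]. Speed limits (rad/s): [2.57, 2.57, 3.14, 3.14, 3.14, 3.14, 3.14].

INTERFACE

Orientations are given as a rotation vector (axis times angle).
In Python, from bench import bot gives the robot as it stands. The module is installed in compiled form; this text tells all that it offers.
- The arm moves only by the shell command python3 -m pendant 'ROWS' [FORCE]. ROWS is JSON, a list that holds one entry, the list of rows, each a list of 7 numbers: the shift along the tool's x, y, z in mm, then the turn, a rotation vector about the tool's x, y, z in degrees, then the opening, from 0 (shut) to 1 (fully open). A call has exactly 10 rows; each row is the pose to reach, as a shift and turn from the pose commanded when the call began, along the tool's axes at that moment; what a row does not reach only later rows make up. A row lasts 1/8 s, in which the tool goes at most 62.5 mm and 10.7 degrees, less where a joint would pass 70% of its speed; a pose out of reach is approached as far as the arm can. A call with a gripper value outside its range is refused whole. The fingers move at their own pace and stop on an object; FORCE is the grip in N (left out, the last holds). Time passes only in rows, so rows that repeat a pose let the fingers close, or fill a call up. It gives the time, the measured TCP pose, the force, the opening and the grip force at its end, in the units of the state.
- bot.get_state(): the state, without advancing time (a new reading comes with each control period).
- bot.capture(name): name is "scene" or "top" or "wrist"; returns a dict with "pixels" (384x512x3 uint8, red, green, blue), "mtx" (3x3 intrinsics, pixels), "R" (3x3) and "t" (3): a world point X has camera coordinates R X + t; the wrist camera has in their place "hand_eye" (4x4, takes a point from camera to tool coordinates, whose origin is the TCP and whose axes are the flange's). Camera axes: x right, y down, z forward; pixel columns grow to the right and rows downward; lengths in m; the calibration is good to about 2 mm. A picture is of the moment at which its call begins: read the wrist's pose just before it. There is no depth.
- bot.hand_in(): hands the job in; it is judged then, once.
Trained networks look in a picture, given as the dict that the camera call returned (one of the last four; its "shot" number tells which), for a name from the list of things; names that differ only in an ending like _2 or _b are one class to them, and where a whole thing is asked for, a point or a joint stands for the part that bears it (a point fixed in the world has none). Each returns a list of dicts, best first, with "score" (0 to 1); they miss things now and then, are a little off and sometimes report something else, mostly with a low value. They report only what shows in the picture. A call takes as long as a camera call. They do not tell look-alikes from the thing itself.
- bot.silhouettes(query, picture): "pixels" (384x512 bool, what is visible of it) and "box" ([left, top, right, bottom] in pixels, round what is visible of it).
The state is a dict: "clock": time; "q": joint angles; "joint_velocities": joint speeds; "tau": joint torques, N m; "tcp_pos": TCP position; "tcp_rot": TCP orientation; "ft_force": force on the tool from outside, world axes, zero at the start; "wrist_torque": the same for the moment, N m; "width": finger opening in m; "grasp_force": force on a finger pad.
Only numpy, scipy, OpenCV 4.12 (cv2) and the standard library are available. Lean on these libraries where they do the work, as an engineer would, in place of code of your own. Each camera call takes 0.05 s, during which the arm holds its last target. There are 200 camera calls.

## Working session

There is one attempt and no reset: what is moved stays moved. The work goes in short steps, Python scripts to look and compute and a shell command to move; the robot and the scene stay as the last step left them, time stands still between calls to the robot, and variables do not carry over. Pictures are saved under pics/ and viewed, at most 10 in all, crops included, and the job is handed in when it is done.

```bash
mkdir -p pics; cat > h.py <<'E'
import numpy as np, cv2
from bench import bot
from scipy.spatial.transform import Rotation as Ro
def cam(name):
    s=bot.get_state(); c=bot.capture(name)
    if 'hand_eye' in c:
        T=np.eye(4);T[:3,:3]=Ro.from_rotvec(s['tcp_rot']).as_matrix();T[:3,3]=s['tcp_pos']
        W=np.linalg.inv(T@np.array(c['hand_eye'])); c['Rw']=W[:3,:3]; c['tw']=W[:3,3]
    else: c['Rw']=np.array(c['R']); c['tw']=np.array(c['t']).ravel()
    return c
def save(c,n,box=None,k=1):
    im=np.array(c['pixels'])[:,:,::-1].copy()
    if box: im=im[box[1]:box[3],box[0]:box[2]]
    cv2.imwrite('pics/'+n,cv2.resize(im,None,fx=k,fy=k,interpolation=cv2.INTER_CUBIC))
def onz(c,uv,z):
    d=c['Rw'].T@np.linalg.solve(np.array(c['mtx']),np.array([uv[0],uv[1],1.]))
    o=-c['Rw'].T@c['tw']; return o+d*(z-o[2])/d[2]
def proj(c,X):
    p=np.array(c['mtx'])@(c['Rw']@np.asarray(X)+c['tw']); return p[:2]/p[2]
E
python3 - <<'E'
from h import *
print({k:np.round(v,3) for k,v in bot.get_state().items()})
for n in ['scene','top']:
    c=cam(n); save(c,n+'.png',k=1.5)
    print(n,'campos',np.round(-c['Rw'].T@c['tw'],3))
    for q in ['bush','plate','stand','drift','mould_insert_0','oil_bottle','felt_bob_0']:
        for d in bot.silhouettes(q,c):
            b=d['box']; m=np.array(d['pixels']); ys,xs=np.nonzero(m)
            col=np.array(c['pixels'])[m].mean(0) if len(xs) else 0
            print(q,round(d['score'],2),np.round(b),'cen',round(xs.mean()),round(ys.mean()),'col',np.round(col),np.round(onz(c,(xs.mean(),ys.mean()),0.045),3))
E
```

```text
{'clock': np.float64(0.0), 'q': array([-1.269,  0.469, -0.049,  1.534,  0.024,  1.141, -0.082]), 'joint_velocities': array([ 0.001,  0.002, -0.001, -0.   ,  0.001,  0.   , -0.001]), 'tau': array([-0.0000e+00, -5.0797e+01, -8.1000e-02, -2.3617e+01, -6.1000e-02,
        3.8000e-02,  0.0000e+00]), 'tcp_pos': array([0.219, 0.638, 0.404]), 'tcp_rot': array([-5.170e-01, -3.099e+00,  3.000e-03]), 'ft_force': array([-0.73 ,  0.123,  0.203]), 'wrist_torque': array([-0.007, -0.032, -0.008]), 'grasp_force': np.float64(0.0), 'width': np.float64(0.087)}
scene campos [0.337 0.676 0.803]
bush 0.77 [232. 124. 254. 147.] cen 242 135 col [ 63. 142.  78.] [0.652 0.128 0.045]
bush 0.71 [310. 212. 339. 238.] cen 325 225 col [ 76. 181.  95.] [0.38  0.257 0.045]
bush 0.66 [245. 167. 272. 195.] cen 259 180 col [213. 187. 110.] [0.555 0.224 0.045]
bush 0.23 [170. 213. 192. 234.] cen 181 224 col [225. 226. 223.] [0.646 0.4   0.045]
plate 0.87 [224. 155. 293. 221.] cen 258 190 col [179. 183. 180.] [0.545 0.247 0.045]
stand 0.65 [244. 225. 296. 280.] cen 269 254 col [171. 122.  80.] [0.453 0.372 0.045]
drift 0.
[... 1003 characters left out ...]
. 173. 317. 229.] cen 287 200 col [222. 223. 222.] [0.552 0.228 0.045]
stand 0.61 [214. 219. 254. 265.] cen 234 241 col [201. 134.  71.] [0.46  0.35  0.045]
drift 0.47 [224. 234. 238. 245.] cen 232 240 col [227. 163. 156.] [0.463 0.355 0.045]
drift 0.44 [177. 246. 193. 262.] cen 183 254 col [152.  72. 192.] [0.434 0.465 0.045]
mould_insert_0 0.62 [209. 147. 233. 168.] cen 220 158 col [216. 215. 214.] [0.654 0.382 0.045]
mould_insert_0 0.45 [225. 232. 240. 247.] cen 232 240 col [228. 175. 161.] [0.464 0.354 0.045]
oil_bottle 0.55 [260. 127. 276. 147.] cen 266 138 col [153. 151. 145.] [0.701 0.273 0.045]
felt_bob_0 0.59 [210. 188. 217. 202.] cen 211 195 col [135. 136. 119.] [0.567 0.402 0.045]
```

View pics/scene.png

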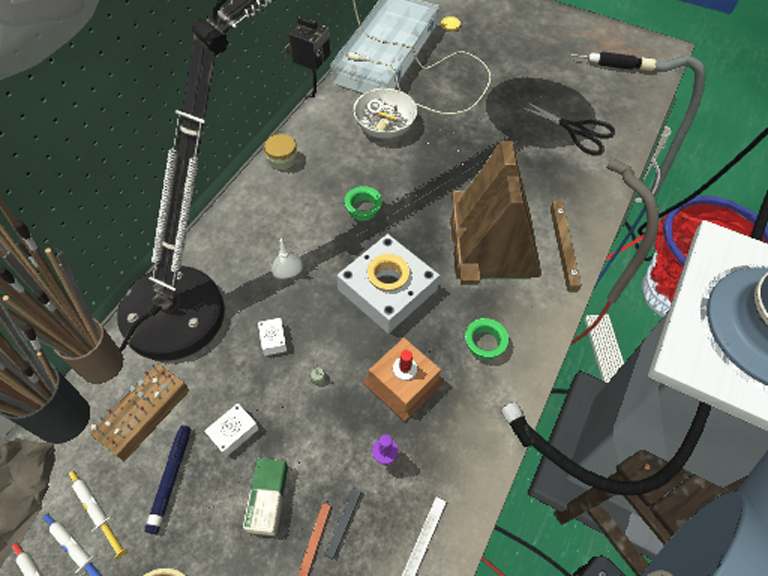

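View pics/top.png

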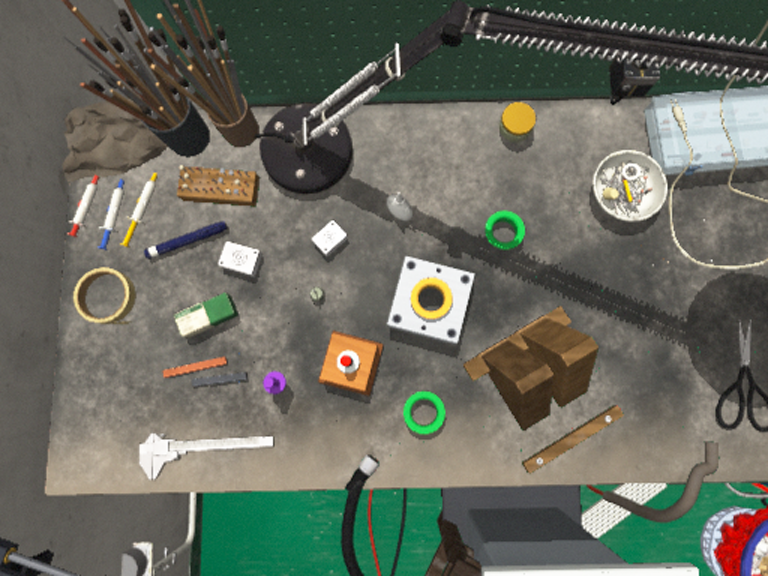

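The brass bush is at top px (288,199); its green look-alikes are at (336,152) and (283,275). The red drift is at top px (231,240); the purple one at (183,254) is not wanted. I'll refine these positions by colour and take one close crop.

```bash
python3 - <<'E'
from h import *
ims={}
for n in ['scene','top']:
    c=cam(n); im=np.array(c['pixels']); hsv=cv2.cvtColor(im,cv2.COLOR_RGB2HSV); ims[n]=c
    H,S,V=[hsv[...,i].astype(int) for i in range(3)]
    cx,cy=(270,240) if n=='scene' else (231,240)
    red=((H<6)|(H>174))&(S>150)&(V>90); red[:cy-25]=0;red[cy+25:]=0;red[:,:cx-25]=0;red[:,cx+25:]=0
    ys,xs=np.nonzero(red); print(n,'red',len(xs),xs.min(),xs.max(),ys.min(),ys.max(),np.round(onz(c,(xs.mean(),ys.mean()),.085 if n=='top' else .075),4))
    cx,cy=(259,181) if n=='scene' else (287,199)
    br=(H>15)&(H<35)&(S>70)&(V>120); br[:cy-25]=0;br[cy+25:]=0;br[:,:cx-25]=0;br[:,cx+25:]=0
    cs,_=cv2.findContours(br.astype(np.uint8),cv2.RETR_EXTERNAL,cv2.CHAIN_APPROX_NONE)
    e=max(cs,key=cv2.contourArea); el=cv2.fitEllipse(e); print('brass',el,np.round(onz(c,el[0],.054),4))
    pl=[d for d in bot.silhouettes('plate',c)][0]; m=np.array(pl['pixels']).astype(np.uint8)
    cs,_=cv2.findContours(m,cv2.RETR_EXTERNAL,cv2.CHAIN_APPROX_NONE); r=cv2.minAreaRect(max(cs,key=cv2.contourArea))
    P=np.array([onz(c,p,.043)[:2] for p in cv2.boxPoints(r)]); print('plate',np.round(P,3).tolist(),np.round(P.mean(0),4))
    st=[d for d in bot.silhouettes('stand',c)][0]; m=np.array(st['pixels']).astype(np.uint8)
    cs,_=cv2.findContours(m,cv2.RETR_EXTERNAL,cv2.CHAIN_APPROX_NONE); r=cv2.minAreaRect(max(cs,key=cv2.contourArea))
    P=np.array([onz(c,p,.03)[:2] for p in cv2.boxPoints(r)]); print('stand',np.round(P,3).tolist(),np.round(P.mean(0),4))
a=np.array(ims['top']['pixels'])[160:280,200:400]; 
cv2.imwrite('pics/crop.png',cv2.resize(a[:,:,::-1],None,fx=4,fy=4,interpolation=cv2.INTER_CUBIC))
# angle-block apex: scene px (508,143)/1.5 ; top guess (567,312)/1.5
A=[];b=[]
for n,uv in (('scene',(338,96)),('top',(377,208))):
    c=ims[n]; M=np.array(c['mtx'])@np.c_[c['Rw'],c['tw']]
    for i in (0,1): r=uv[i]*M[2]-M[i]; A.append(r[:3]);b.append(-r[3])
x=np.linalg.lstsq(np.array(A),np.array(b),rcond=None); print('apex',x[0],x[1])
E
```

```text
scene red 84 267 274 233 247 [0.4604 0.3554 0.075 ]
brass ((258.498779296875, 181.0128631591797), (23.460582733154297, 27.19854736328125), 94.37715148925781) [0.5518 0.2312 0.054 ]
plate [[0.507, 0.395], [0.485, 0.307], [0.403, 0.337], [0.427, 0.421]] [0.4555 0.3651]
stand [[0.509, 0.393], [0.486, 0.302], [0.404, 0.333], [0.429, 0.418]] [0.4572 0.3615]
top red 38 227 233 237 243 [0.4612 0.3549 0.085 ]
brass ((287.2279357910156, 198.5598907470703), (27.15035629272461, 27.233428955078125), 104.20758056640625) [0.5538 0.2277 0.054 ]
plate [[0.513, 0.297], [0.626, 0.264], [0.593, 0.157], [0.482, 0.192]] [0.5537 0.2274]
stand [[0.432, 0.404], [0.512, 0.381], [0.488, 0.301], [0.409, 0.325]] [0.4603 0.3526]
apex [0.48446668 0.06841972 0.21634208] [180.44143505]
```

View pics/crop.png

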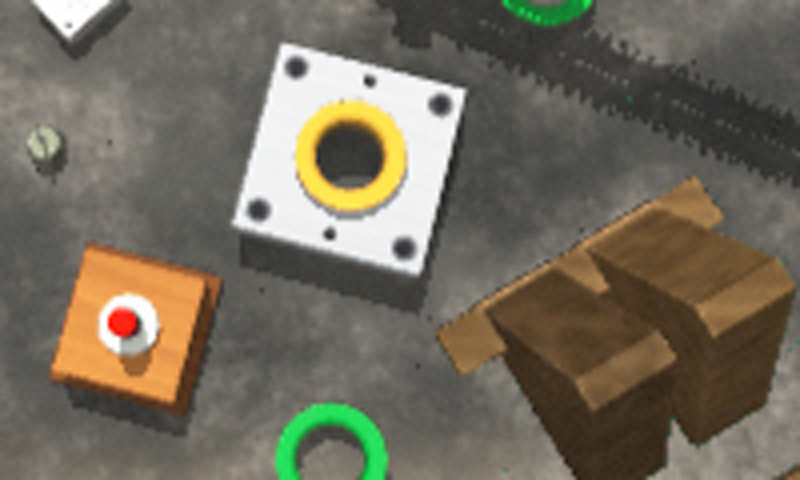

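The crop shows the brass bush standing proud in the plate at crop (350,158), and the red-gripped drift in the stand at (125,322). Drift is near (0.461,0.355), bush near (0.553,0.229), plate turned about -16°. I'll move above the drift, turning the gripper so its body stays clear of the wooden block.

```bash
python3 -m pendant '[[[-46,-27,12,0,0,-5,1],[-92,-54,24,0,0,-10,1],[-138,-81,36,0,0,-15,1],[-184,-108,48,0,0,-20,1],[-230,-135,60,0,0,-26,1],[-276,-162,72,0,0,-31,1],[-321,-189,84,0,0,-36,1],[-321,-189,84,0,0,-36,1],[-321,-189,84,0,0,-36,1],[-321,-189,84,0,0,-36,1]]]' 30
python3 - <<'E'
from h import *
c=cam('wrist'); save(c,'w1.png',k=1.2)
s=bot.get_state();print(s['clock'],s['tcp_pos'],s['ft_force'],Ro.from_rotvec(s['tcp_rot']).as_matrix().round(3).tolist())
print(-c['Rw'].T@c['tw'])
im=np.array(c['pixels']); hsv=cv2.cvtColor(im,cv2.COLOR_RGB2HSV)
H,S,V=[hsv[...,i].astype(int) for i in range(3)]
red=(((H<6)|(H>174))&(S>150)&(V>80)).astype(np.uint8)
n,l,st,ce=cv2.connectedComponentsWithStats(red)
for i in np.argsort(-st[1:,4])[:3]+1: print(st[i],ce[i],onz(c,ce[i],.09),onz(c,ce[i],.07))
for X in ([.461,.355,.09],[.461,.355,.05],[.553,.229,.053]): print(proj(c,X))
E
```

```text
clock: 2.35
tcp_pos: [0.4604, 0.357, 0.3211]
tcp_rot: [-0.47, 3.106, 0.002]
ft_force: [-1.1, 0.6, 0.1]
width: 0.0871
grasp_force: 0.0
2.4 [0.46039207 0.35692913 0.32111811] [-0.81977179 -0.36528333  0.22723371] [[-0.955, -0.296, 0.0], [-0.296, 0.955, 0.001], [-0.0, 0.001, -1.0]]
[0.38888946 0.33460984 0.30006612]
[243 200  17  18 249] [250.69477912 208.46586345] [0.45989182 0.35389763 0.09      ] [0.46665182 0.35573398 0.07      ]
[257 199   1   1   1] [257. 199.] [0.45050889 0.35645321 0.09      ] [0.45637556 0.35853287 0.07      ]
[251.57624063 210.04013303]
[251.87824462 196.21894268]
[106.5497124  245.15632396]
```

View pics/w1.png

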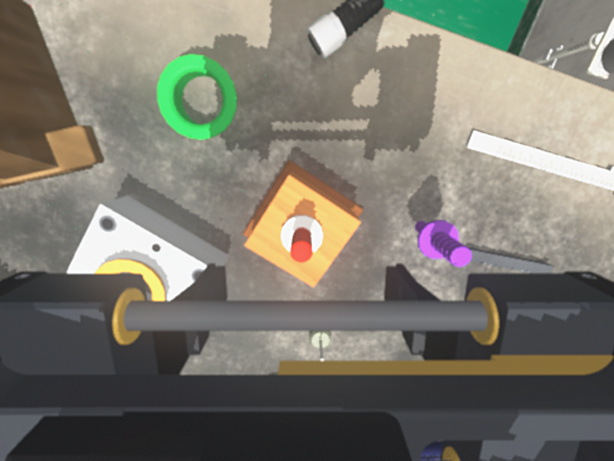

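The red grip is at wrist px (251,208) and the collar at (252,194), which match the estimate to about 1 mm. Going down to grip just above the collar.

```bash
python3 -m pendant '[[[0,-2,30,0,0,0,1],[0,-2,60,0,0,0,1],[0,-2,80,0,0,0,1],[0,-2,87,0,0,0,1],[0,-2,87,0,0,0,1],[0,-2,87,0,0,0,0],[0,-2,87,0,0,0,0],[0,-2,87,0,0,0,0],[0,-2,87,0,0,0,0],[0,-2,87,0,0,0,0]]]' 50
python3 - <<'E'
from h import *
s=bot.get_state();print(s['clock'],s['tcp_pos'],s['ft_force'],s['width'],s['grasp_force'])
E
```

```text
clock: 3.65
tcp_pos: [0.462, 0.3535, 0.2338]
tcp_rot: [-0.465, 3.107, 0.0]
ft_force: [0.1, 0.3, 0.6]
width: 0.0448
grasp_force: 0.0
3.65 [0.46202943 0.35348051 0.233808  ] [0.05554298 0.32563337 0.57891925] 0.0448106577235849 0.0
```

```bash
python3 -m pendant '[[[0,0,0,0,0,0,0],[0,0,0,0,0,0,0],[0,0,0,0,0,0,0],[0,0,0,0,0,0,0],[0,0,0,0,0,0,0],[0,0,0,0,0,0,0],[0,0,-20,0,0,0,0],[0,0,-50,0,0,0,0],[0,0,-80,0,0,0,0],[0,0,-80,0,0,0,0]]]' 50
python3 - <<'E'
from h import *
s=bot.get_state();print(s['clock'],s['tcp_pos'],s['ft_force'],s['width'],s['grasp_force'])
c=cam('scene'); save(c,'lift.png',(190,130,320,280),4); c=cam('top'); save(c,'lift2.png',(190,130,390,280),4)
E
```

```text
clock: 4.9
tcp_pos: [0.4625, 0.3538, 0.3157]
tcp_rot: [-0.465, 3.103, 0.004]
ft_force: [-0.2, 0.1, -2.2]
width: 0.0151
grasp_force: 50.0
4.9 [0.46252541 0.35384314 0.31570965] [-0.18398648  0.11076446 -2.17150886] 0.015100739742972838 49.9812488257885
```

View pics/lift.png

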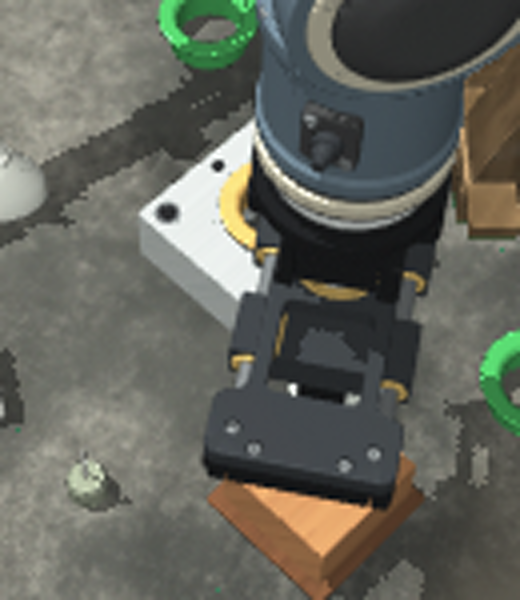

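The drift is gripped (width 15 mm, 50 N, weight felt) and the stand's hole is clear. Next I go over a bare spot on the plate's left side and look before touching it.

```bash
python3 -m pendant '[[[-15,-22,0,0,0,0,0],[-30,-44,0,0,0,0,0],[-45,-66,0,0,0,0,0],[-60,-88,0,0,0,0,0],[-74,-109,0,0,0,0,0],[-74,-109,0,0,0,0,0],[-74,-109,0,0,0,0,0],[-74,-109,0,0,0,0,0],[-74,-109,0,0,0,0,0],[-74,-109,0,0,0,0,0]]]' 50
python3 - <<'E'
from h import *
s=bot.get_state();print(s['clock'],s['tcp_pos'],s['ft_force'])
c=cam('wrist'); save(c,'w2.png',k=1.5)
p=s['tcp_pos']; 
for d in (.189,.2288): print(proj(c,[p[0],p[1],p[2]-d]))
im=np.array(c['pixels']); hsv=cv2.cvtColor(im,cv2.COLOR_RGB2HSV); H,S,V=[hsv[...,i].astype(int) for i in range(3)]
print(proj(c,[.553,.229,.056]))
E
```

```text
clock: 6.25
tcp_pos: [0.5644, 0.2714, 0.3138]
tcp_rot: [-0.467, 3.107, 0.0]
ft_force: [-0.4, 0.6, -0.5]
width: 0.0148
grasp_force: 50.0
6.25 [0.56437439 0.27138761 0.31381508] [-0.36844177  0.55484094 -0.51827743]
[254.4213675  230.98693109]
[254.32823483 211.07285462]
[213.05739764 175.83519759]
```

View pics/w2.png

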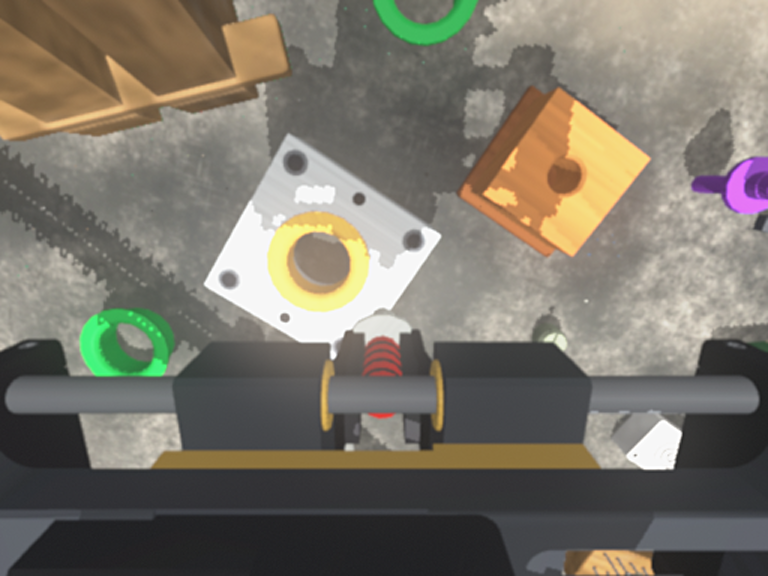

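The wrist view shows the whole bush at px (319,260)/1.5 and the stand's hole at (565,176)/1.5, with the drift's red grip and collar upright between the pads. I'll measure both.

```bash
python3 - <<'E'
from h import *
c=cam('wrist'); im=np.array(c['pixels']); hsv=cv2.cvtColor(im,cv2.COLOR_RGB2HSV); H,S,V=[hsv[...,i].astype(int) for i in range(3)]
br=((H>17)&(H<35)&(S>60)&(V>100)).astype(np.uint8); br[:, :165]=0;br[:,260:]=0;br[:130]=0;br[215:]=0
cs,_=cv2.findContours(br,cv2.RETR_EXTERNAL,cv2.CHAIN_APPROX_NONE); e=cv2.convexHull(max(cs,key=cv2.contourArea)); el=cv2.fitEllipse(e)
print('bush',el); 
for z in (.050,.054,.058): print(onz(c,el[0],z))
print('diam check', [np.linalg.norm(onz(c,(el[0][0]+34,el[0][1]),z)-onz(c,(el[0][0]-34,el[0][1]),z))/68*np.mean(el[1]) for z in (.05,.058)])
pts=e.reshape(-1,2)
from scipy.optimize import least_squares
for z in (.050,.054,.058):
    P=np.array([onz(c,p,z)[:2] for p in pts]); r=least_squares(lambda q:np.hypot(*(P-q[:2]).T)-q[2],[.553,.229,.032]); print(z,r.x,np.sqrt(np.mean(r.fun**2)))
g=V.copy(); print('stand hole px', onz(c,(377,117.5),.045), 'plate corners',[onz(c,(u/1.5,v/1.5),.043).round(4).tolist() for u,v in ((290,135),(440,236),(206,285))])
m=((V<110)).astype(np.uint8); m[:100]=0;m[135:]=0;m[:,:360]=0;m[:,395:]=0
n,l,st,ce=cv2.connectedComponentsWithStats(m); i=1+np.argmax(st[1:,4]); print(st[i],ce[i],onz(c,ce[i],.045))
E
```

```text
bush ((211.9561004638672, 173.71238708496094), (65.82528686523438, 68.68930053710938), 122.76563262939453)
[0.55304217 0.22688958 0.05      ]
[0.55205235 0.22725444 0.054     ]
[0.55106252 0.22761931 0.058     ]
diam check [np.float64(0.06210326347057176), np.float64(0.06005728762698723)]
0.05 [0.55409489 0.22720228 0.03137209] 0.000184491176293933
0.054 [0.55308772 0.227562   0.03085532] 0.00018145216941283516
0.058 [0.55208056 0.22792171 0.03033854] 0.00017841316253173881
stand hole px [0.46185045 0.35423583 0.045     ] plate corners [[0.4873, 0.192, 0.043], [0.5174, 0.2951, 0.043], [0.5914, 0.1613, 0.043]]Traceback (most recent call last):
  File "<stdin>", line 14, in <module>
    return _wrapfunc(a, 'argmax', axis=axis, out=out, **kwds)
    return bound(*args, **kwds)
ValueError: attempt to get argmax of an empty sequence
```

Bush centre is near (0.5535,0.2275), the stand hole near (0.462,0.354) and plate yaw -16.3°. Now I feel for the plate's height.

```bash
cat > fz.py <<'E'
from h import *
C=np.array([.5535,.2275]); ex=np.array([.960,-.281]); ey=np.array([.281,.960])
s=bot.get_state(); p=s['tcp_pos']; d=p[:2]-C
R=Ro.from_rotvec(s['tcp_rot']).as_matrix()
print('t',s['clock'].round(2),'tipz',((p[2]-.2288)*1e3).round(2),'plate xy mm',(d@ex*1e3).round(1),(d@ey*1e3).round(1),'F',s['ft_force'].round(1),'tau',s['wrist_torque'].round(2),'q',s['width'].round(4))
print('moves to N,F,L,R (tool x,y mm):',[(R.T@np.r_[C+a*ex+b*ey-p[:2],0]*1e3).round(1)[:2].tolist() for a,b in ((-.026,0),(.026,0),(0,.026),(0,-.026))])
E
python3 -m pendant '[[[0,0,15,0,0,0,0],[0,0,28,0,0,0,0],[0,0,33,0,0,0,0],[0,0,35,0,0,0,0],[0,0,36,0,0,0,0],[0,0,37,0,0,0,0],[0,0,38,0,0,0,0],[0,0,38.5,0,0,0,0],[0,0,39,0,0,0,0],[0,0,39,0,0,0,0]]]'
python3 fz.py
```

```text
clock: 7.6
tcp_pos: [0.5647, 0.271, 0.2747]
tcp_rot: [0.466, -3.107, -0.0]
ft_force: [0.1, -0.4, -1.1]
width: 0.0148
grasp_force: 50.0Traceback (most recent call last):
  File "fz.py", line 5, in <module>
    print('t',s['clock'].round(2),'tipz',((p[2]-.2288)*1e3).round(2),'plate xy mm',(d@ex*1e3).round(1),(d@ey*1e3).round(1),'F',s['ft_force'].round(1),'tau',s['wrist_torque'].round(2),'q',s['width'].round(4))
              ^^^^^^^^^^^^^^^^
AttributeError: 'float' object has no attribute 'round'
```

```bash
sed -i "s/s\['clock'\].round(2)/round(s['clock'],2)/; s/s\['width'\].round(4)/round(s['width'],4)/" fz.py
python3 -m pendant '[[[0,0,0.5,0,0,0,0],[0,0,1,0,0,0,0],[0,0,1.5,0,0,0,0],[0,0,2,0,0,0,0],[0,0,2.5,0,0,0,0],[0,0,2.5,0,0,0,0],[0,0,2.5,0,0,0,0],[0,0,2.5,0,0,0,0],[0,0,2.5,0,0,0,0],[0,0,2.5,0,0,0,0]]]'
python3 fz.py
```

```text
clock: 8.85
tcp_pos: [0.5647, 0.271, 0.2723]
tcp_rot: [-0.466, 3.107, 0.0]
ft_force: [-0.3, -0.8, -1.4]
width: 0.015
grasp_force: 50.0
t 8.85 tipz 43.47 plate xy mm -1.5 44.9 F [-0.3 -0.8 -1.4] tau [ 0.06 -0.03  0.03] q 0.015
moves to N,F,L,R (tool x,y mm): [[45.2, -24.0], [1.8, -52.6], [9.2, -16.6], [37.8, -60.0]]
```

```bash
python3 -m pendant '[[[0,0,0.5,0,0,0,0],[0,0,1,0,0,0,0],[0,0,1.5,0,0,0,0],[0,0,2,0,0,0,0],[0,0,2.5,0,0,0,0],[0,0,2.5,0,0,0,0],[0,0,2.5,0,0,0,0],[0,0,2.5,0,0,0,0],[0,0,2.5,0,0,0,0],[0,0,2.5,0,0,0,0]]]'
python3 fz.py|head -1
```

```text
clock: 10.1
tcp_pos: [0.5648, 0.271, 0.27]
tcp_rot: [-0.466, 3.107, 0.0]
ft_force: [-1.4, -1.1, 4.1]
width: 0.0149
grasp_force: 50.0
t 10.1 tipz 41.21 plate xy mm -1.4 44.9 F [-1.4 -1.1  4.1] tau [-0.16  0.33  0.01] q 0.0149
```

```bash
python3 -m pendant '[[[0,0,0.5,0,0,0,0],[0,0,0.5,0,0,0,0],[0,0,0.5,0,0,0,0],[0,0,0.5,0,0,0,0],[0,0,0.5,0,0,0,0],[0,0,0.5,0,0,0,0],[0,0,0.5,0,0,0,0],[0,0,0.5,0,0,0,0],[0,0,0.5,0,0,0,0],[0,0,0.5,0,0,0,0]]]'
python3 fz.py
```

```text
clock: 11.35
tcp_pos: [0.5648, 0.271, 0.27]
tcp_rot: [-0.466, 3.106, 0.0]
ft_force: [-2.0, -1.7, 6.0]
width: 0.0148
grasp_force: 50.0
t 11.35 tipz 41.19 plate xy mm -1.4 45.0 F [-2.  -1.7  6. ] tau [-0.28  0.55 -0.03] q 0.0148
moves to N,F,L,R (tool x,y mm): [[45.3, -24.0], [1.9, -52.6], [9.3, -16.6], [37.9, -60.0]]
```

Plate is felt at 41.2 in my tip scale and the arm's stiffness is about 4.5 N/mm, so the flange's top will be at about 45.2 when home. First push is on the near side.

```bash
python3 -m pendant '[[[0,0,-20,0,0,0,0],[20,-10,-20,0,0,0,0],[45,-24,-20,0,0,0,0],[45,-24,-20,0,0,0,0],[45,-24,-15,0,0,0,0],[45,-24,-13,0,0,0,0],[45,-24,-12,0,0,0,0],[45,-24,-11,0,0,0,0],[45,-24,-10,0,0,0,0],[45,-24,-10,0,0,0,0]]]'
python3 fz.py
```

```text
clock: 12.6
tcp_pos: [0.5288, 0.2353, 0.2799]
tcp_rot: [-0.466, 3.106, 0.001]
ft_force: [-2.9, 0.6, 4.8]
width: 0.0148
grasp_force: 50.0
t 12.6 tipz 51.13 plate xy mm -25.9 0.5 F [-2.9  0.6  4.8] tau [0.13 0.48 0.03] q 0.0148
moves to N,F,L,R (tool x,y mm): [[0.4, -0.4], [-43.1, -29.0], [-35.7, 7.0], [-7.1, -36.4]]
```

```bash
python3 -m pendant '[[[0,0,0.4,0,0,0,0],[0,0,0.8,0,0,0,0],[0,0,1.2,0,0,0,0],[0,0,1.6,0,0,0,0],[0,0,2,0,0,0,0],[0,0,2,0,0,0,0],[0,0,2,0,0,0,0],[0,0,2,0,0,0,0],[0,0,2,0,0,0,0],[0,0,2,0,0,0,0]]]'
python3 fz.py
```

```text
clock: 13.85
tcp_pos: [0.5285, 0.2354, 0.278]
tcp_rot: [-0.466, 3.107, 0.002]
ft_force: [-2.8, 0.8, 6.4]
width: 0.0147
grasp_force: 50.0
t 13.85 tipz 49.21 plate xy mm -26.2 0.6 F [-2.8  0.8  6.4] tau [0.17 0.73 0.06] q 0.0147
moves to N,F,L,R (tool x,y mm): [[0.2, -0.6], [-43.3, -29.2], [-35.9, 6.8], [-7.2, -36.6]]
```

It slides at about 7 N. Now the opposite (far) side, down to a similar level.

```bash
python3 -m pendant '[[[0,0,-10,0,0,0,0],[-20,-14,-11,0,0,0,0],[-43,-29,-11,0,0,0,0],[-43,-29,-11,0,0,0,0],[-43,-29,-7,0,0,0,0],[-43,-29,-4,0,0,0,0],[-43,-29,-2,0,0,0,0],[-43,-29,-1,0,0,0,0],[-43,-29,-0.5,0,0,0,0],[-43,-29,-0.5,0,0,0,0]]]'
python3 fz.py
```

```text
clock: 15.1
tcp_pos: [0.5784, 0.22, 0.2782]
tcp_rot: [-0.466, 3.106, 0.001]
ft_force: [-1.1, 0.5, 4.4]
width: 0.0147
grasp_force: 50.0
t 15.1 tipz 49.39 plate xy mm 26.0 -0.2 F [-1.1  0.5  4.4] tau [ 0.14  0.35 -0.03] q 0.0147
moves to N,F,L,R (tool x,y mm): [[43.3, 28.8], [-0.1, 0.1], [7.3, 36.2], [35.9, -7.3]]
```

```bash
python3 -m pendant '[[[0,0,-8,0,0,0,0],[3,18,-9,0,0,0,0],[7,36,-9,0,0,0,0],[7,36,-9,0,0,0,0],[7,36,-4,0,0,0,0],[7,36,-1,0,0,0,0],[7,36,0,0,0,0,0],[7,36,0.8,0,0,0,0],[7,36,1.4,0,0,0,0],[7,36,1.4,0,0,0,0]]]'
python3 fz.py
```

```text
clock: 16.35
tcp_pos: [0.5614, 0.2517, 0.2771]
tcp_rot: [-0.465, 3.106, -0.0]
ft_force: [-1.3, -1.3, 5.6]
width: 0.0146
grasp_force: 50.0
t 16.35 tipz 48.3 plate xy mm 0.8 25.5 F [-1.3 -1.3  5.6] tau [-0.29  0.37 -0.02] q 0.0146
moves to N,F,L,R (tool x,y mm): [[36.4, -6.6], [-7.1, -35.1], [0.3, 0.9], [28.9, -42.6]]
```

```bash
python3 -m pendant '[[[0,0,-8,0,0,0,0],[14,-21,-9,0,0,0,0],[29,-43,-9,0,0,0,0],[29,-43,-9,0,0,0,0],[29,-43,-4,0,0,0,0],[29,-43,-2,0,0,0,0],[29,-43,-1,0,0,0,0],[29,-43,-0.3,0,0,0,0],[29,-43,0,0,0,0,0],[29,-43,0,0,0,0,0]]]'
python3 fz.py
```

```text
clock: 17.6
tcp_pos: [0.5462, 0.203, 0.2771]
tcp_rot: [-0.467, 3.106, 0.0]
ft_force: [-1.3, 0.0, 6.2]
width: 0.0148
grasp_force: 50.0
t 17.6 tipz 48.31 plate xy mm -0.1 -25.5 F [-1.3  0.   6.2] tau [-0.25  0.42  0.02] q 0.0148
moves to N,F,L,R (tool x,y mm): [[7.6, 35.6], [-35.8, 6.9], [-28.4, 43.0], [0.2, -0.5]]
```

```bash
python3 -m pendant '[[[0,0,-8,0,0,0,0],[4,18,-9,0,0,0,0],[8,36,-9,0,0,0,0],[8,36,-9,0,0,0,0],[8,36,-4,0,0,0,0],[8,36,-2,0,0,0,0],[8,36,0,0,0,0,0],[8,36,0.8,0,0,0,0],[8,36,1.4,0,0,0,0],[8,36,1.4,0,0,0,0]]]'
python3 fz.py
```

```text
clock: 18.85
tcp_pos: [0.5278, 0.2343, 0.2756]
tcp_rot: [0.464, -3.106, -0.0]
ft_force: [-2.5, -0.2, 6.9]
width: 0.0147
grasp_force: 50.0
t 18.85 tipz 46.8 plate xy mm -26.6 -0.7 F [-2.5 -0.2  6.9] tau [-0.1   0.81  0.01] q 0.0147
moves to N,F,L,R (tool x,y mm): [[-0.9, 0.3], [-44.4, -28.3], [-36.9, 7.7], [-8.4, -35.7]]
```

Far side next, to the same level.

```bash
python3 -m pendant '[[[0,0,-8,0,0,0,0],[-22,-14,-9,0,0,0,0],[-44,-28,-9,0,0,0,0],[-44,-28,-9,0,0,0,0],[-44,-28,-5,0,0,0,0],[-44,-28,-3,0,0,0,0],[-44,-28,-1.5,0,0,0,0],[-44,-28,-0.5,0,0,0,0],[-44,-28,0,0,0,0,0],[-44,-28,0,0,0,0,0]]]'
python3 fz.py
```

```text
clock: 20.1
tcp_pos: [0.5779, 0.221, 0.2753]
tcp_rot: [-0.466, 3.107, 0.001]
ft_force: [-2.5, 0.6, 5.2]
width: 0.0147
grasp_force: 50.0
t 20.1 tipz 46.49 plate xy mm 25.3 0.7 F [-2.5  0.6  5.2] tau [ 0.17  0.6  -0.07] q 0.0147
moves to N,F,L,R (tool x,y mm): [[43.2, 27.7], [-0.3, -0.9], [7.2, 35.1], [35.8, -8.4]]
```

```bash
python3 -m pendant '[[[0,0,-8,0,0,0,0],[3,18,-9,0,0,0,0],[7,35,-9,0,0,0,0],[7,35,-9,0,0,0,0],[7,35,-4,0,0,0,0],[7,35,-2,0,0,0,0],[7,35,0,0,0,0,0],[7,35,0.6,0,0,0,0],[7,35,1,0,0,0,0],[7,35,1,0,0,0,0]]]'
python3 fz.py
```

```text
clock: 21.35
tcp_pos: [0.5614, 0.2517, 0.2748]
tcp_rot: [-0.465, 3.107, -0.0]
ft_force: [-1.8, -1.9, 5.8]
width: 0.0145
grasp_force: 50.0
t 21.35 tipz 45.99 plate xy mm 0.8 25.4 F [-1.8 -1.9  5.8] tau [-0.35  0.5   0.03] q 0.0145
moves to N,F,L,R (tool x,y mm): [[36.3, -6.5], [-7.1, -35.1], [0.3, 0.9], [28.9, -42.5]]
```

```bash
python3 -m pendant '[[[0,0,-8,0,0,0,0],[14,-21,-9,0,0,0,0],[29,-43,-9,0,0,0,0],[29,-43,-9,0,0,0,0],[29,-43,-4,0,0,0,0],[29,-43,-2,0,0,0,0],[29,-43,-1,0,0,0,0],[29,-43,-0.3,0,0,0,0],[29,-43,0,0,0,0,0],[29,-43,0,0,0,0,0]]]'
python3 fz.py
```

```text
clock: 22.6
tcp_pos: [0.5462, 0.2031, 0.2747]
tcp_rot: [-0.467, 3.106, 0.001]
ft_force: [-0.5, -1.2, 4.8]
width: 0.015
grasp_force: 50.0
t 22.6 tipz 45.92 plate xy mm -0.2 -25.4 F [-0.5 -1.2  4.8] tau [-0.14  0.35 -0.  ] q 0.015
moves to N,F,L,R (tool x,y mm): [[7.6, 35.5], [-35.9, 6.8], [-28.5, 42.9], [0.2, -0.6]]
```

```bash
python3 -m pendant '[[[0,0,-8,0,0,0,0],[4,18,-9,0,0,0,0],[8,36,-9,0,0,0,0],[8,36,-9,0,0,0,0],[8,36,-4,0,0,0,0],[8,36,-2,0,0,0,0],[8,36,0,0,0,0,0],[8,36,0.6,0,0,0,0],[8,36,1.2,0,0,0,0],[8,36,1.2,0,0,0,0]]]'
python3 fz.py
```

```text
clock: 23.85
tcp_pos: [0.5279, 0.2341, 0.274]
tcp_rot: [0.464, -3.107, 0.0]
ft_force: [-4.6, -1.1, 9.2]
width: 0.0152
grasp_force: 50.0
t 23.85 tipz 45.23 plate xy mm -26.4 -0.8 F [-4.6 -1.1  9.2] tau [-0.39  0.95  0.01] q 0.0152
moves to N,F,L,R (tool x,y mm): [[-0.8, 0.5], [-44.2, -28.1], [-36.8, 8.0], [-8.2, -35.5]]
```

```bash
python3 -m pendant '[[[0,0,-8,0,0,0,0],[-22,-14,-9,0,0,0,0],[-44,-28,-9,0,0,0,0],[-44,-28,-9,0,0,0,0],[-44,-28,-5,0,0,0,0],[-44,-28,-3,0,0,0,0],[-44,-28,-1.5,0,0,0,0],[-44,-28,-0.5,0,0,0,0],[-44,-28,0,0,0,0,0],[-44,-28,0,0,0,0,0]]]'
python3 fz.py
```

```text
clock: 25.1
tcp_pos: [0.5776, 0.2212, 0.2738]
tcp_rot: [0.466, -3.106, -0.001]
ft_force: [-3.1, -0.7, 7.3]
width: 0.0148
grasp_force: 50.0
t 25.1 tipz 45.03 plate xy mm 25.0 0.7 F [-3.1 -0.7  7.3] tau [-0.1   0.92 -0.04] q 0.0148
moves to N,F,L,R (tool x,y mm): [[42.9, 27.5], [-0.5, -1.2], [6.9, 34.9], [35.5, -8.6]]
```

```bash
python3 -m pendant '[[[0,0,-8,0,0,0,0],[3,18,-9,0,0,0,0],[7,35,-9,0,0,0,0],[7,35,-9,0,0,0,0],[7,35,-4,0,0,0,0],[7,35,-2,0,0,0,0],[7,35,-0.5,0,0,0,0],[7,35,0,0,0,0,0],[7,35,0.3,0,0,0,0],[7,35,0.3,0,0,0,0]]]'
python3 fz.py
```

```text
clock: 26.35
tcp_pos: [0.5614, 0.2516, 0.274]
tcp_rot: [-0.464, 3.107, -0.0]
ft_force: [-2.7, -1.6, 9.0]
width: 0.0149
grasp_force: 50.0
t 26.35 tipz 45.18 plate xy mm 0.8 25.3 F [-2.7 -1.6  9. ] tau [-0.34  0.84 -0.  ] q 0.0149
moves to N,F,L,R (tool x,y mm): [[36.3, -6.4], [-7.1, -35.0], [0.3, 1.0], [28.9, -42.4]]
```

```bash
python3 -m pendant '[[[0,0,-8,0,0,0,0],[14,-21,-9,0,0,0,0],[29,-43,-9,0,0,0,0],[29,-43,-9,0,0,0,0],[29,-43,-4,0,0,0,0],[29,-43,-2,0,0,0,0],[29,-43,-1,0,0,0,0],[29,-43,-0.3,0,0,0,0],[29,-43,0,0,0,0,0],[29,-43,0,0,0,0,0]]]'
python3 fz.py
```

```text
clock: 27.6
tcp_pos: [0.5462, 0.2034, 0.2741]
tcp_rot: [-0.467, 3.106, 0.001]
ft_force: [-2.6, -1.3, 10.4]
width: 0.0151
grasp_force: 50.0
t 27.6 tipz 45.25 plate xy mm -0.2 -25.1 F [-2.6 -1.3 10.4] tau [-0.25  0.79 -0.01] q 0.0151
moves to N,F,L,R (tool x,y mm): [[7.7, 35.2], [-35.7, 6.5], [-28.3, 42.6], [0.3, -0.9]]
```

The flange is at 45.2 all round, so it is home. Now the near-side proof, raising the load in steps.

```bash
python3 -m pendant '[[[0,0,-8,0,0,0,0],[4,18,-9,0,0,0,0],[8,36,-9,0,0,0,0],[8,36,-9,0,0,0,0],[8,36,-4,0,0,0,0],[8,36,-2,0,0,0,0],[8,36,0,0,0,0,0],[8,36,0.5,0,0,0,0],[8,36,0.5,0,0,0,0],[8,36,0.5,0,0,0,0]]]'
python3 fz.py
```

```text
clock: 28.85
tcp_pos: [0.5282, 0.2341, 0.2739]
tcp_rot: [-0.464, 3.107, -0.0]
ft_force: [-3.9, -1.8, 13.3]
width: 0.0151
grasp_force: 50.1
t 28.85 tipz 45.09 plate xy mm -26.2 -0.8 F [-3.9 -1.8 13.3] tau [-0.35  1.14 -0.  ] q 0.0151
moves to N,F,L,R (tool x,y mm): [[-0.6, 0.6], [-44.1, -28.0], [-36.6, 8.0], [-8.0, -35.4]]
```

```bash
python3 -m pendant '[[[0,0,0.3,0,0,0,0],[0,0,0.6,0,0,0,0],[0,0,0.9,0,0,0,0],[0,0,0.9,0,0,0,0],[0,0,0.9,0,0,0,0],[0,0,0.9,0,0,0,0],[0,0,0.9,0,0,0,0],[0,0,0.9,0,0,0,0],[0,0,0.9,0,0,0,0],[0,0,0.9,0,0,0,0]]]'
python3 fz.py
```

```text
clock: 30.1
tcp_pos: [0.5282, 0.2341, 0.2738]
tcp_rot: [-0.463, 3.107, 0.0]
ft_force: [-4.4, -1.3, 17.4]
width: 0.0153
grasp_force: 50.4
t 30.1 tipz 44.98 plate xy mm -26.1 -0.7 F [-4.4 -1.3 17.4] tau [-0.52  1.46 -0.02] q 0.0153
moves to N,F,L,R (tool x,y mm): [[-0.5, 0.6], [-44.0, -28.0], [-36.5, 8.0], [-8.0, -35.5]]
```

```bash
python3 -m pendant '[[[0,0,0.2,0,0,0,0],[0,0,0.4,0,0,0,0],[0,0,0.4,0,0,0,0],[0,0,0.4,0,0,0,0],[0,0,0.4,0,0,0,0],[0,0,0.4,0,0,0,0],[0,0,0.4,0,0,0,0],[0,0,0.4,0,0,0,0],[0,0,0.4,0,0,0,0],[0,0,0.4,0,0,0,0]]]'
python3 fz.py
```

```text
clock: 31.35
tcp_pos: [0.5283, 0.2342, 0.2737]
tcp_rot: [-0.463, 3.106, 0.0]
ft_force: [-5.0, -3.9, 20.3]
width: 0.015
grasp_force: 50.7
t 31.35 tipz 44.92 plate xy mm -26.1 -0.7 F [-5.  -3.9 20.3] tau [-0.53  1.63  0.06] q 0.015
moves to N,F,L,R (tool x,y mm): [[-0.5, 0.5], [-43.9, -28.0], [-36.5, 8.0], [-7.9, -35.5]]
```

Near side held about 21 N for a second. Now the far side.

```bash
python3 -m pendant '[[[0,0,-8,0,0,0,0],[-22,-14,-10,0,0,0,0],[-44,-28,-10,0,0,0,0],[-44,-28,-10,0,0,0,0],[-44,-28,-6,0,0,0,0],[-44,-28,-4,0,0,0,0],[-44,-28,-2.5,0,0,0,0],[-44,-28,-1.5,0,0,0,0],[-44,-28,-1,0,0,0,0],[-44,-28,-1,0,0,0,0]]]'
python3 fz.py
```

```text
clock: 32.6
tcp_pos: [0.5775, 0.2211, 0.2736]
tcp_rot: [0.466, -3.106, -0.0]
ft_force: [-4.1, -1.6, 11.8]
width: 0.0152
grasp_force: 50.0
t 32.6 tipz 44.81 plate xy mm 24.8 0.6 F [-4.1 -1.6 11.8] tau [-0.44  1.2   0.02] q 0.0152
moves to N,F,L,R (tool x,y mm): [[42.7, 27.5], [-0.7, -1.1], [6.7, 34.9], [35.3, -8.5]]
```

```bash
python3 -m pendant '[[[0,0,0.4,0,0,0,0],[0,0,0.8,0,0,0,0],[0,0,1.2,0,0,0,0],[0,0,1.2,0,0,0,0],[0,0,1.2,0,0,0,0],[0,0,1.2,0,0,0,0],[0,0,1.2,0,0,0,0],[0,0,1.2,0,0,0,0],[0,0,1.2,0,0,0,0],[0,0,1.2,0,0,0,0]]]'
python3 fz.py
```

```text
clock: 33.85
tcp_pos: [0.5775, 0.2211, 0.2734]
tcp_rot: [0.467, -3.107, -0.0]
ft_force: [-6.0, -1.3, 16.5]
width: 0.0148
grasp_force: 50.3
t 33.85 tipz 44.62 plate xy mm 24.9 0.6 F [-6.  -1.3 16.5] tau [-0.66  1.6   0.  ] q 0.0148
moves to N,F,L,R (tool x,y mm): [[42.8, 27.5], [-0.6, -1.2], [6.8, 34.9], [35.4, -8.6]]
```

```bash
python3 -m pendant '[[[0,0,0.3,0,0,0,0],[0,0,0.7,0,0,0,0],[0,0,0.7,0,0,0,0],[0,0,0.7,0,0,0,0],[0,0,0.7,0,0,0,0],[0,0,0.7,0,0,0,0],[0,0,0.7,0,0,0,0],[0,0,0.7,0,0,0,0],[0,0,0.7,0,0,0,0],[0,0,0.7,0,0,0,0]]]'
python3 fz.py
```

```text
clock: 35.1
tcp_pos: [0.5776, 0.2211, 0.2733]
tcp_rot: [-0.466, 3.107, 0.001]
ft_force: [-6.4, -2.0, 19.7]
width: 0.0148
grasp_force: 50.5
t 35.1 tipz 44.52 plate xy mm 24.9 0.7 F [-6.4 -2.  19.7] tau [-0.66  1.86  0.01] q 0.0148
moves to N,F,L,R (tool x,y mm): [[42.9, 27.5], [-0.6, -1.2], [6.8, 34.9], [35.5, -8.6]]
```

Far side held about 21 N too. Now lift and carry the drift back over the stand.

```bash
python3 -m pendant '[[[0,0,-25,0,0,0,0],[0,0,-45,0,0,0,0],[14,32,-45,0,0,0,0],[28,64,-45,0,0,0,0],[43,96,-45,0,0,0,0],[57,128,-45,0,0,0,0],[71,161,-45,0,0,0,0],[71,161,-45,0,0,0,0],[71,161,-45,0,0,0,0],[71,161,-45,0,0,0,0]]]'
python3 - <<'E'
from h import *
s=bot.get_state();p=s['tcp_pos'];print(s['clock'],p,s['ft_force'],s['width'])
R=Ro.from_rotvec(s['tcp_rot']).as_matrix(); print(R.round(3).tolist(),'to hole',(R.T@(np.array([.462,.354,p[2]])-p)*1e3).round(1))
c=cam('wrist'); a=np.array(c['pixels'])[120:310,170:340]
t=cam('scene'); b=np.array(t['pixels'])[200:295,210:295]
a=cv2.resize(a,(425,475),interpolation=cv2.INTER_CUBIC);b=cv2.resize(b,(375,475),interpolation=cv2.INTER_CUBIC)
cv2.imwrite('pics/ret.png',np.hstack([a,b])[:,:,::-1])
tip=p+R@np.array([0,0,.2288]); print('tip',tip)
for X in (tip,p+R@np.array([0,0,.1838]),[.462,.354,.045]): print('w',proj(c,X),'s',proj(t,X))
E
```

```text
clock: 36.35
tcp_pos: [0.4638, 0.3527, 0.3147]
tcp_rot: [-0.462, 3.107, -0.001]
ft_force: [0.7, -0.2, -1.6]
width: 0.015
grasp_force: 50.0
36.35 [0.46376809 0.35269627 0.31466751] [ 0.67612127 -0.1524406  -1.64368391] 0.014989116395045686
[[-0.957, -0.291, 0.0], [-0.291, 0.957, -0.001], [-0.0, -0.001, -1.0]] to hole [ 1.3  1.8 -0. ]
tip [0.46385875 0.35257822 0.08586756]
w [254.39325911 211.08703562] s [269.45359948 235.2925122 ]
w [254.50093188 234.23844203] s [270.61650178 224.81952125]
w [256.31558505 195.38692101] s [268.98216005 244.93399783]
```

View pics/ret.png

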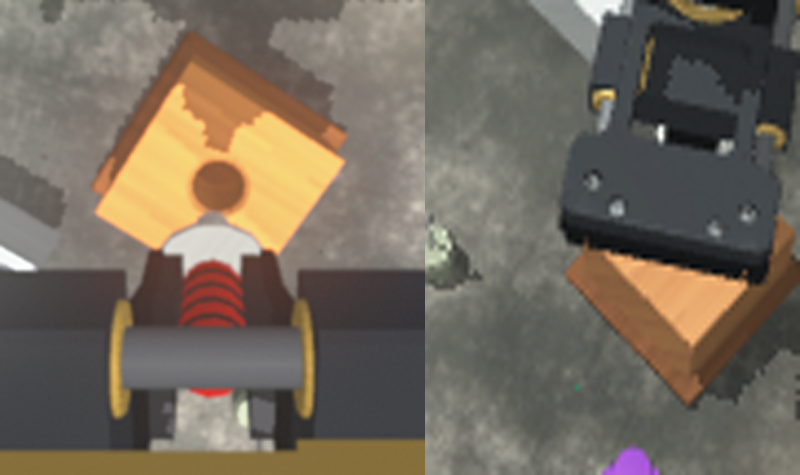

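The hole is at wrist px (258,194) and the tip and collar are just below it, upright. It needs a shift of about (2,2) mm, then down slowly with a check of the force on entry.

```bash
python3 -m pendant '[[[2,2,0,0,0,0,0],[2,2,15,0,0,0,0],[2,2,28,0,0,0,0],[2,2,35,0,0,0,0],[2,2,40,0,0,0,0],[2,2,44,0,0,0,0],[2,2,48,0,0,0,0],[2,2,52,0,0,0,0],[2,2,52,0,0,0,0],[2,2,52,0,0,0,0]]]'
```

```text
clock: 37.7
tcp_pos: [0.4605, 0.3552, 0.2629]
tcp_rot: [-0.466, 3.107, 0.0]
ft_force: [-0.8, -0.8, -1.2]
width: 0.0151
grasp_force: 50.0
```

```bash
python3 -m pendant '[[[0,0,8,0,0,0,0],[0,0,16,0,0,0,0],[0,0,22,0,0,0,0],[0,0,25,0,0,0,0],[0,0,27,0,0,0,0],[0,0,28,0,0,0,0],[0,0,28.5,0,0,0,0],[0,0,28.5,0,0,0,0],[0,0,28.5,0,0,0,0],[0,0,28.5,0,0,0,0]]]'
```

```text
clock: 38.95
tcp_pos: [0.4605, 0.3551, 0.2343]
tcp_rot: [-0.466, 3.107, 0.0]
ft_force: [-0.2, 0.6, -0.8]
width: 0.0153
grasp_force: 50.0
```

```bash
python3 -m pendant '[[[0,0,0.4,0,0,0,0],[0,0,0.8,0,0,0,0],[0,0,0.8,0,0,0,0],[0,0,0.8,0,0,0,0.5],[0,0,0.8,0,0,0,0.6],[0,0,0.8,0,0,0,0.6],[0,0,0.8,0,0,0,0.6],[0,0,0.8,0,0,0,0.6],[0,0,0.8,0,0,0,0.6],[0,0,0.8,0,0,0,0.6]]]'
python3 -m pendant '[[[0,0,-10,0,0,0,0.6],[0,0,-40,0,0,0,0.6],[0,0,-80,0,0,0,0.6],[-5,30,-120,0,0,0,0.6],[-10,80,-130,0,0,0,0.6],[-10,130,-130,0,0,0,0.6],[-10,180,-130,0,0,0,0.6],[-10,220,-130,0,0,0,0.6],[-10,220,-130,0,0,0,0.6],[-10,220,-130,0,0,0,0.6]]]'
python3 - <<'E'
from h import *
t=cam('top'); s=cam('scene')
save(t,'end.png',(190,130,390,280),4)
im=np.array(t['pixels']);hsv=cv2.cvtColor(im,cv2.COLOR_RGB2HSV);H,S,V=[hsv[...,i].astype(int) for i in range(3)]
red=((H<6)|(H>174))&(S>150)&(V>90); red[:215]=0;red[265:]=0;red[:,:206]=0;red[:,256:]=0
ys,xs=np.nonzero(red); print(len(xs), onz(t,(xs.mean(),ys.mean()),.085)if len(xs) else 0)
E
```

```text
clock: 40.2
tcp_pos: [0.4604, 0.3551, 0.2334]
tcp_rot: [0.466, -3.107, -0.0]
ft_force: [-0.7, -0.1, 0.4]
width: 0.0521
grasp_force: 0.0
clock: 41.45
tcp_pos: [0.4059, 0.5677, 0.3637]
tcp_rot: [-0.465, 3.107, -0.001]
ft_force: [0.9, -0.1, 0.1]
width: 0.0522
grasp_force: 0.0
40 [0.45967165 0.35531156 0.085     ]
```

View pics/end.png

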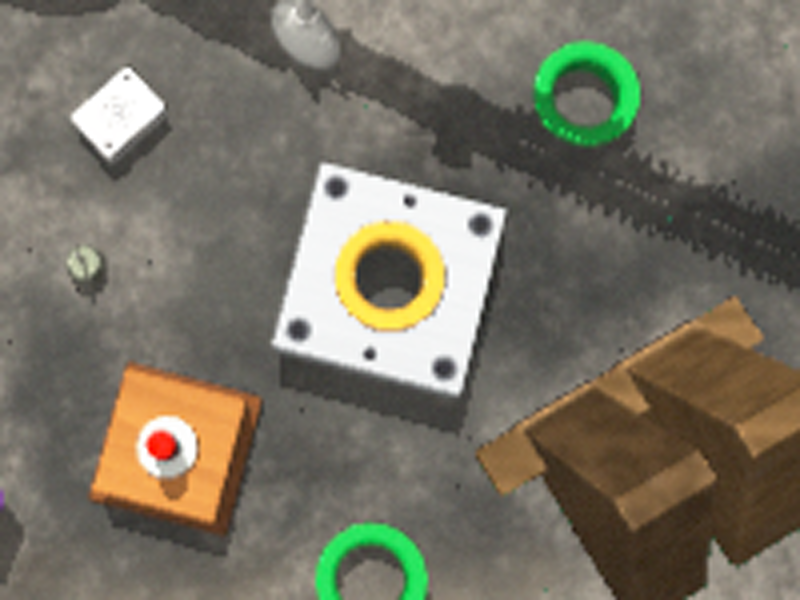

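The picture shows the bush flat at (390,275) with no shadow ring. The drift is upright in the stand at (165,447), and the bystanders are where they were.

```bash
python3 -c "
from bench import bot
print(bot.hand_in())"
```

```text
the job is handed in; nothing more can be done
None
```

The brass bush is home and flat on the plate, proved with about 21 N on the near side and then the far side; the drift is back upright in its stand, and the job was handed in after about 41.5 s of robot time (no verdict was returned).

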